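# Cock the kicker and eject the lamp housing

### The arm

A 7-joint arm with a two-finger parallel gripper is mounted at the origin on the work surface. World frame = base frame: x ahead of the robot, y to its left, z up, the work surface at z = 0. Lengths are in m, angles in rad, forces in N, time in s.
With the tool pointing down it reaches from about 0.4 to 0.875 m from the base axis. Payload 19.3 kg.
Tool frame: the origin (TCP) lies at the very end of the fingers, on their centre line; the grasp point (between the pads) lies 19 mm behind it; z points along the fingers, y is the line along which they close (so a half turn about z gives the same grasp; the last joint's range is limited). The gripper opens to 85 mm and grips with 20 to 120 N. Pads are 22 mm wide; open, the fingers measure 114 mm over their backs; the gripper's body (76 mm by 85 mm) begins 54 mm behind the grasp point. The pads swing forward as they close: fully open they stand 13 mm farther back than shut.
Start: joints at [1.051, 0.521, -0.036, 1.599, 0.021, 1.021, -0.113], TCP at [0.272, -0.563, 0.231] pointing down, gripper open.
Joint ranges: [-2.91, 2.91], [-0.3, 2.13], [-1.5, 1.42], [0.17, 2.43], [-1.26, 4.41], [0.16, 1.93], [-2.52, 2.52]. Speed limits (rad/s): [1.89, 1.89, 2.39, 2.39, 3.01, 3.01, 3.01].

### API

Orientations are given as [roll, pitch, yaw] about the fixed x, y, z axes, in that order (R = Rz(yaw) Ry(pitch) Rx(roll)).
In Python, from workcell import monitor, optics, job_done gives the robot as it stands.
- The arm moves only by the shell command python3 -m handwheel 'ROWS' [FORCE]. ROWS is JSON, a list of rows, each an object of numbers: "dx", "dy", "dz": the shift along the tool's x, y, z in cm; "wx", "wy", "wz": the turn, a rotation vector about the tool's x, y, z in rad; "claw": the opening in per cent of the stroke, from 0 (shut) to 100 (fully open). A call has 1 to 8 rows; each row shifts and turns the commanded pose from where the row before left it, along the tool's axes as they then stand; what a row does not reach is not made up. A row lasts 1/8 s, in which the tool goes at most 62.5 mm and 10.7 degrees, less where a joint would pass 70% of its speed; a pose out of reach is approached as far as the arm can. A call with a gripper value outside its range is refused whole. The fingers move at their own pace and stop on an object; FORCE is the grip in N (left out, the last holds). Time passes only in rows, so rows that do not move let the fingers close. It gives the time, the measured TCP pose, the force, the opening and the grip force at its end, in the units of the state.
- monitor.observe(): the state, without advancing time (a new reading comes with each control period).
- optics.grab_frame(name): name is "side" or "top" or "wrist"; returns a dict with "frame" (420x560x3 uint8, blue, green, red), "fovy" (degrees; the focal length in pixels is half the picture's height over the tangent of half this angle, whatever the lens; pixels are square), "cx", "cy" (the principal point, pixels), "k1" (the pictures are not rectified: a ray, as slopes to the right and down, at radius r is drawn at 1 + k1 r^2 times it, then the intrinsics apply), "R" (3x3) and "t" (3): a world point X has camera coordinates R X + t. Camera axes: x right, y down, z forward; pixel columns grow to the right and rows downward; lengths in m; the calibration is good to about 2 mm. A picture is of the moment at which its call begins. There is no depth.
- job_done(): hands the job in; it is judged then, once.
Trained networks look in the newest picture that a camera, given by its name, has taken for a name from the list of things; names that differ only in an ending like _2 or _b are one class to them, and where a whole thing is asked for, a point or a joint stands for the part that bears it (a point fixed in the world has none). Each returns a list of dicts, best first, with "p" (0 to 1); they miss things now and then, are a little off and sometimes report something else, mostly with a low value. They report only what shows in the picture. A call takes as long as a camera call. They do not tell look-alikes from the thing itself.
- optics.masks_of(name, camera): "region" (420x560 bool, what is visible of it) and "rect" ([left, top, width, height] in pixels, round what is visible of it).
The state is a dict: "clock": time; "qpos": joint angles; "qd": joint speeds; "joint_efforts": joint torques, N m; "position": TCP position; "tool_rot": TCP orientation; "force": force on the tool from outside, world axes, zero at the start; "moment": the same for the moment, N m; "grip_width": finger opening in m; "finger_force": force on a finger pad.
Only numpy, scipy, OpenCV 4.12 (cv2) and the standard library are available. Lean on these libraries where they do the work, as an engineer would, in place of code of your own. Each camera call takes 0.05 s, during which the arm holds its last target. There are 200 camera calls.

### The job

On the ejector jig, draw the sprung kicker arm back by its upright post just until the sear catches it, without hauling it hard into the rubber buffer behind, and let go so that it stays cocked by itself. Then press the trigger key down to fire it, so that the kicker knocks the finished lamp housing along its lane to the far end. Do not touch the housing yourself, do not lean hard on the key, and leave the other things on the bench alone.

Things in the scene. Friction and masses are not known exactly. Their poses are not given: they have to be found in the camera images.
- jig: ejector jig fixed to the bench: aluminium plate 240 x 200 x 12 mm with an outfeed lane on its +y side. Origin on the bench, z up. In its frame (mm): kicker hinge axis (80, 0); lane along +y, 86 wide between low walls at x = -53 and 33, floor 30 high, walls 39 high (62 from y = 80 on), end wall at y = 230, 84 high with a lip; trigger housing 46 x 40, 40 high at (85, -112)
- kicker (a joint): angle (rad) of the sprung kicker arm, a level steel bar 16 mm wide, its top 60 mm above the bench. 0 = slack, pointing along the jig's -x; positive = cocking, anticlockwise from above (post first goes to the jig's -y): post axis at (80 - 150 cos q, -150 sin q) mm in the jig's frame. The sear catches somewhere from 0.70 to 1.03. Let go uncaught, it flies back to 0
- hinge (a point): the kicker's vertical hinge axis, at the top of its boss, 68 mm above the bench (jig frame: 80, 0). The spring pulls the arm back to 0 with 14 N per rad felt at the post (about 11 N at 0.8 rad). The arm can swing past 0 to -0.45, but pushed by hand it cannot bring the housing to the lane's end
- grip_post (a point): centre of the top of the kicker's upright black round post: 18 mm diameter, 46 mm tall, standing on the arm, top 106 mm above the bench, 150 mm from the hinge; it moves with the arm
- sear_spot (a point): nominal place of the grey sear block, 66 x 46 mm, under the arm's path (jig frame: 3, -79; at 0.8 rad the peg under the arm is above it). The block is clamped up to 10 mm back or 20 mm further on along the arm's path each time; that is not measured. Its tooth, 34 mm high, catches the peg; riding over it takes 0 to 3 N more at the post. Behind it stands a rubber buffer
- buffer_spot (a point): nominal place of the rubber buffer (37 mm high) on the sear block, shifted with it. The peg meets it 2 to 5 mm of post travel after the catch; from there the pull rises steeply, 2 to 4 N per mm of post travel. A pull of 4 N above the plain spring pull (14 N x q) means caught and on the buffer; 10 N above strains the jig. Let go, a caught arm settles back a few mm on to the tooth
- key_top (a point): centre of the top face of the trigger key, a dark steel block 30 x 26 mm, top 60 mm above the bench when up; it moves straight down, 15 mm to a hard stop
- trigger (a joint): how far (m) the trigger key is down: 0 up, 0.015 on its hard stop. It is linked to the sear tooth, so it also dips while the peg rides over the tooth. With the arm cocked it takes about 2 to 7 N, and the arm flies somewhere between 0.004 and 0.012; it springs back up when let go
- housing: the finished lamp housing, a shallow blue plastic tray 80 (x) x 110 (y) x 28 mm high with a dark solar panel as its top, 0.1 kg, lying in the lane just in front of the kicker's nose. Origin at the centre of its underside. A full kick slides it along the jig's +y to the end wall or near it (centre y 145 to 175 mm in the jig's frame, from about 85)
- lane_end (a point): point on the lane's floor where the housing's underside centre lies when it touches the end wall (jig frame: -10, 175, 30 mm)
- spare_housing: another such housing lying on the bench beyond the lane's end: a bystander
- screwdriver: a screwdriver lying on the bench on the trigger side: a bystander
- tape_roll: a roll of clear tape, 90 mm across, 24 mm high, behind the jig: a bystander
- power_pack: a dark metal slab 65 x 135 x 14 mm on the bench on the robot's side of the jig: a bystander
- pin_bin: an open grey bin 90 x 110 x 40 mm behind the jig: a bystander
- crimper: a crimping tool with two dark handles, about 130 mm long, 17 mm high, on the robot's side of the lane: a bystander
Mind the look-alikes: they are no part of the job. Leave any orange or purple look-alike of the housing alone.

How it is judged:
On the way, in this order (a step that is already met when the one before it is completed fails the run):
1. the kicker stays cocked on its sear with nothing of the robot touching it (value of joint kicker above 0.62 rad and contact force between kicker and the fingers below 0.1 N and contact force between kicker and the arm below 0.1 N), for 0.3 s.
2. the kicker has left the sear and swung home, untouched by the robot (value of joint kicker below 0.3 rad and contact force between kicker and the fingers below 0.1 N and contact force between kicker and the arm below 0.1 N).
At the end, for the whole second after the job is handed in: the housing lies flat and at rest on the floor of the lane in its far part, its centre beyond y = 130 mm in the jig's frame (it starts near 85 and is at 175 mm when it touches the end wall, from which it may rebound), the kicker is back below 0.2 rad and the trigger key is up (less than 4 mm down) (y of housing in the frame of jig above 0.13 m and z of housing in the frame of jig between 0.024 and 0.036 m and linear speed of housing below 0.02 m/s and angle between housing's own z axis and vertical below 0.1 rad and value of joint kicker below 0.2 rad and value of joint trigger below 0.004 m).
It fails at once if the kicker is hauled hard into the rubber buffer (over 15 N on the buffer) (contact force between buffer_c0 and kicker above 15 N).
It fails at once if the trigger key is pressed with more than 20 N (contact force between trigger and the fingers above 20 N).
It fails at once if the robot touches the housing (contact force between housing and the fingers above 0.3 N or contact force between housing and the arm above 0.3 N).
It fails at once if another thing on the bench is disturbed (moved over 20 mm) (distance of any of spare_housing, screwdriver, tape_roll, power_pack, pin_bin, crimper from where it was at the start of the episode above 0.02 m).
It also fails if it takes over 72 s, if anything falls off the work surface, if the arm or the gripper's body presses on something with over 40 N, if the wrist force passes 120 N, or if a joint passes its speed limit or range.

## Working session

There is one attempt and no reset: what is moved stays moved. The work goes in short steps, Python scripts to look and compute and a shell command to move; the robot and the scene stay as the last step left them, time stands still between calls to the robot, and variables do not carry over. Pictures are saved under pics/ and viewed, at most 10 in all, crops included, and the job is handed in when it is done.

```bash
mkdir -p pics
cat > h.py <<'E'
import numpy as np, cv2
from workcell import monitor, optics, job_done
def K(c):
    h,w=c["frame"].shape[:2]; return h/2/np.tan(np.radians(c["fovy"])/2)
def proj(c,X):
    p=np.array(c["R"])@np.array(X,float)+np.array(c["t"]); s=p[:2]/p[2]; s=s*(1+c["k1"]*(s@s)); return s*K(c)+[c["cx"],c["cy"]]
def onplane(c,u,v,z):
    d=(np.array([u,v],float)-[c["cx"],c["cy"]])/K(c); s=d.copy()
    for _ in range(20): s=d/(1+c["k1"]*(s@s))
    R=np.array(c["R"]); o=-R.T@np.array(c["t"]); r=R.T@np.array([s[0],s[1],1]); return o+r*(z-o[2])/r[2]
E
python3 - <<'E'
from h import *
s=monitor.observe();print(s["clock"],s["position"],s["tool_rot"],s["force"])
for n in ["top","side"]:
    c=optics.grab_frame(n);cv2.imwrite(f"pics/{n}0.png",c["frame"])
    for k in ["kicker","trigger","grip_post","key_top","housing","jig"]:
        for m in optics.masks_of(k,n)[:3]:
            if m["p"]<.3: continue
            r=m["region"];v,u=np.nonzero(r);print(n,k,round(m["p"],2),m["rect"],u.mean().round(1),v.mean().round(1))
E
```

```text
0.0 [ 0.27155817 -0.56256438  0.23072436] [-3.14048327e+00  1.15426455e-04  4.49817666e-01] [-0.86961259  0.73528161 -0.52717431]
top kicker 0.6 [325.5, 173.9, 31.8, 91.3] 341.6 211.9
top trigger 0.74 [224.6, 162.1, 193.2, 125.2] 339.7 220.9
top trigger 0.64 [392.6, 184.1, 14.7, 14.0] 398.1 191.4
top grip_post 0.6 [327.8, 173.5, 28.8, 88.9] 341.7 211.6
top key_top 0.77 [394.0, 184.6, 11.4, 14.3] 398.1 190.9
top housing 0.97 [80.3, 142.9, 48.2, 51.6] 101.8 167.7
top housing 0.85 [269.5, 197.9, 56.4, 46.7] 299.0 221.1
top housing 0.79 [145.5, 281.9, 57.9, 51.2] 172.5 307.5
top jig 0.9 [223.7, 161.1, 195.2, 125.5] 339.2 220.7
top jig 0.55 [327.8, 292.6, 62.4, 30.0] 358.0 305.5
top jig 0.45 [325.4, 176.9, 33.2, 84.8] 341.7 212.4
side kicker 0.75 [251.4, 267.7, 93.0, 34.4] 294.7 285.0
side trigger 0.6 [342.9, 318.2, 19.2, 17.9] 352.2 325.6
side grip_post 0.8 [252.5, 264.0, 85.9, 38.1] 294.6 285.1
side grip_post 0.67 [253.1, 234.2, 47.2, 51.1] 275.4 259.8
side key_top 0.76 [343.0, 316.1, 19.2, 20.3] 351.9 325.3
side housing 0.94 [225.4, 134.7, 46.4, 33.8] 250.0 151.4
side housing 0.77 [252.1, 234.4, 47.3, 52.1] 275.3 259.5
side housing 0.77 [298.7, 174.6, 43.0, 37.3] 318.8 190.9
side jig 0.79 [235.8, 197.3, 145.1, 190.8] 295.3 308.7
```

View pics/top0.png

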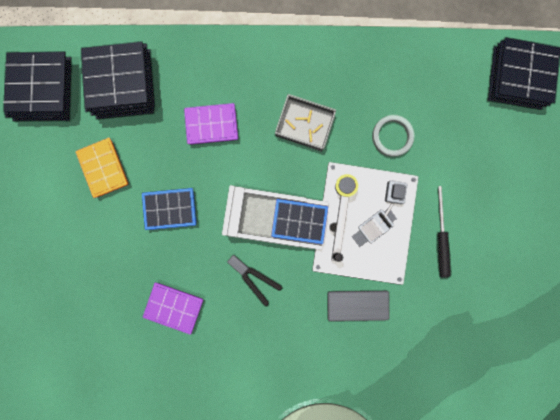

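View pics/side0.png

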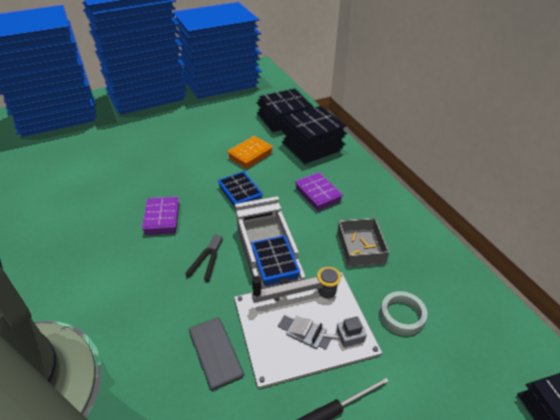

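Top view: the jig's post is the black disc at (337,257). Look-alikes are the yellow-ringed hinge at (346,186) and the dark nose at (334,227). The key is the dark block at (398,190), and the target housing is in the lane at (300,222). The blue spare (169,209), the purple pair (211,124; 173,307) and the orange one (102,167) are bystanders. I'll check this with a close crop.

Run:
```python
from h import *
im=cv2.imread("pics/top0.png")[150:295,215:425]
cv2.imwrite("pics/crop0.png",cv2.resize(im,None,fx=3.8,fy=3.8,interpolation=cv2.INTER_CUBIC))
c=optics.grab_frame("top")
P=lambda u,v,z:onplane(c,u,v,z)[:2]
pts={'hinge':(346,186,.068,80,0),'post':(337.5,257.5,.106,-70,0),'key':(398,190.5,.06,85,-112)}
A=[];
for k,(u,v,z,x,y) in pts.items(): print(k,P(u,v,z)); A.append((P(u,v,z),(x/1e3,y/1e3)))
W=np.array([a[0] for a in A]);J=np.array([a[1] for a in A])
w=(W-W.mean(0))@[1,1j];j=(J-J.mean(0))@[1,1j];th=np.angle((w*j.conj()).sum());R=np.array([[np.cos(th),-np.sin(th)],[np.sin(th),np.cos(th)]])
o=W.mean(0)-R@J.mean(0);print(th,o,"res mm",(W-(J@R.T+o))*1e3)
for u,v in [(330,163),(417,173),(404,283),(314,269)]: print((R.T@(P(u,v,.012)-o)*1e3).round(1))
```

```text
hinge [ 0.5999396  -0.04162595]
post [ 0.45365121 -0.01819944]
key [ 0.59135151 -0.15280645]
-0.1469213830571055 [ 0.52245396 -0.02931037] res mm [[-1.65247361 -0.60411115]
 [ 0.44310505  0.86339416]
 [ 1.20936856 -0.25928302]]
[128.9  33.6]
[ 136.  -159.8]
[-106.7 -163.7]
[-104.5   35.3]
```

View pics/crop0.png

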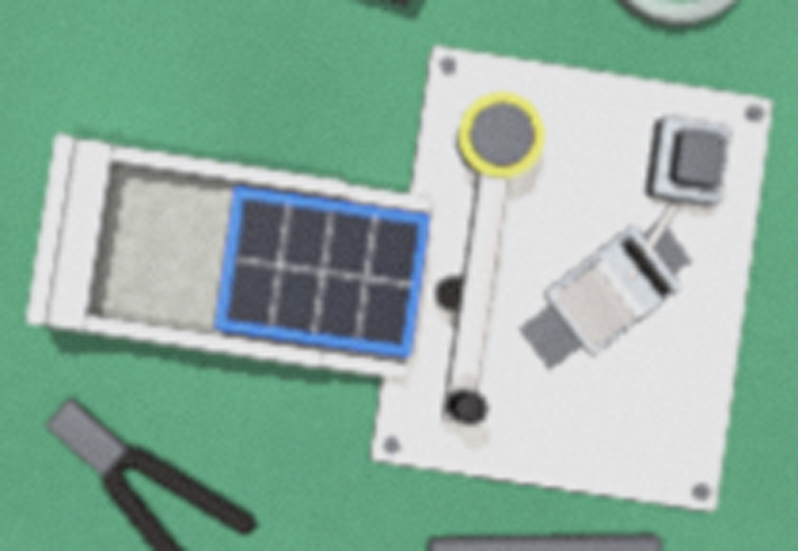

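The crop confirms it: the post top is at top-view pixel (338,257), the key at (399,191), and the hinge is the yellow ring. The fitted jig yaw is −0.147, with residuals under 2 mm. I'll turn the tool so its y axis lies along the cocking direction, then go above the post.

```bash
python3 -m handwheel '[{"wz":0.149,"claw":50},{"wz":0.149},{"wz":0.15},{"wz":0.15},{"dx":1,"dy":-5.6},{"dx":1,"dy":-5.6},{"dx":1,"dy":-5.6},{"dx":1,"dy":-5.6}]' 40
python3 -m handwheel '[{"dx":1,"dy":-5.6},{"dx":1,"dy":-5.6},{"dx":1,"dy":-5.6},{"dx":1,"dy":-5.6},{"dx":1,"dy":-5.6},{"dx":0.5,"dy":-3},{},{}]'
```

```text
schema error: expected keys dx, dy, dz, wx, wy, wz, claw
schema error: expected keys dx, dy, dz, wx, wy, wz, claw
```

```bash
python3 -m handwheel '[{"dx":0,"dy":0,"dz":0,"wx":0,"wy":0,"wz":0.149,"claw":50},{"dx":0,"dy":0,"dz":0,"wx":0,"wy":0,"wz":0.149,"claw":50},{"dx":0,"dy":0,"dz":0,"wx":0,"wy":0,"wz":0.15,"claw":50},{"dx":0,"dy":0,"dz":0,"wx":0,"wy":0,"wz":0.15,"claw":50},{"dx":1,"dy":-5.6,"dz":0,"wx":0,"wy":0,"wz":0,"claw":50},{"dx":1,"dy":-5.6,"dz":0,"wx":0,"wy":0,"wz":0,"claw":50},{"dx":1,"dy":-5.6,"dz":0,"wx":0,"wy":0,"wz":0,"claw":50},{"dx":1,"dy":-5.6,"dz":0,"wx":0,"wy":0,"wz":0,"claw":50}]' 40
```

```text
clock: 1.75
position: [0.3448, -0.3455, 0.2315]
tool_rot: [3.141, -0.001, -0.148]
force: [1.4, 0.3, 0.2]
grip_width: 0.0428
finger_force: 0.0
```

```bash
python3 -m handwheel '[{"dx":1,"dy":-5.6,"dz":0,"wx":0,"wy":0,"wz":0,"claw":50},{"dx":1,"dy":-5.6,"dz":0,"wx":0,"wy":0,"wz":0,"claw":50},{"dx":1,"dy":-5.6,"dz":0,"wx":0,"wy":0,"wz":0,"claw":50},{"dx":1,"dy":-5.6,"dz":0,"wx":0,"wy":0,"wz":0,"claw":50},{"dx":1,"dy":-5.6,"dz":0,"wx":0,"wy":0,"wz":0,"claw":50},{"dx":1,"dy":-5.4,"dz":0,"wx":0,"wy":0,"wz":0,"claw":50},{"dx":0,"dy":0,"dz":3,"wx":0,"wy":0,"wz":0,"claw":50},{"dx":0,"dy":0,"dz":3,"wx":0,"wy":0,"wz":0,"claw":50}]'
python3 - <<'E'
from h import *
s=monitor.observe();print(s["position"],s["qpos"],s["force"])
for n in ["wrist","side"]:
    c=optics.grab_frame(n)
    im=c["frame"].copy()
    for X in [(.4537,-.0182,.106),(.59,-.154,.06),(.6,-.0412,.068)]:
        p=proj(c,X);print(n,p); cv2.circle(im,tuple(int(a) for a in p),3,(0,0,255),1)
    if n=="wrist": cv2.imwrite("pics/w1.png",im)
    else: cv2.imwrite("pics/s1.png",cv2.resize(im[220:360,220:400],None,fx=4,fy=4))
E
```

```text
clock: 2.75
position: [0.4534, -0.0251, 0.1708]
tool_rot: [-3.141, -0.001, -0.147]
force: [1.0, -0.9, -0.7]
grip_width: 0.0427
finger_force: 0.0
[ 0.45336371 -0.02506357  0.17079807] [ 0.0278419   0.34351574 -0.12733838  2.09082938  0.06567551  0.7097883
 -1.85959226] [ 0.96875104 -0.92827865 -0.6647064 ]
wrist [272.69957303 226.0316214 ]
wrist [441.31579621 -12.29613595]
wrist [274.63527246  -8.11533149]
side [253.65791403 278.42303034]
side [350.91167532 322.98324542]
side [325.91932107 274.54732627]
```

View pics/w1.png

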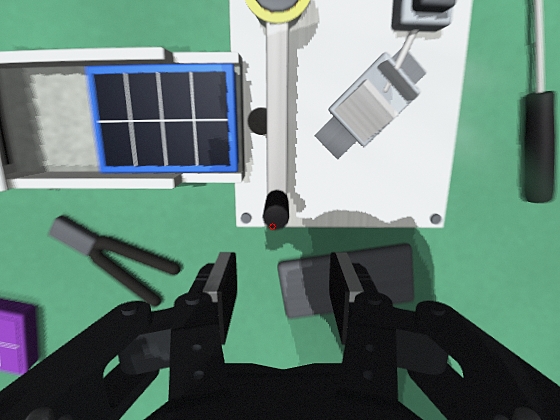

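View pics/s1.png

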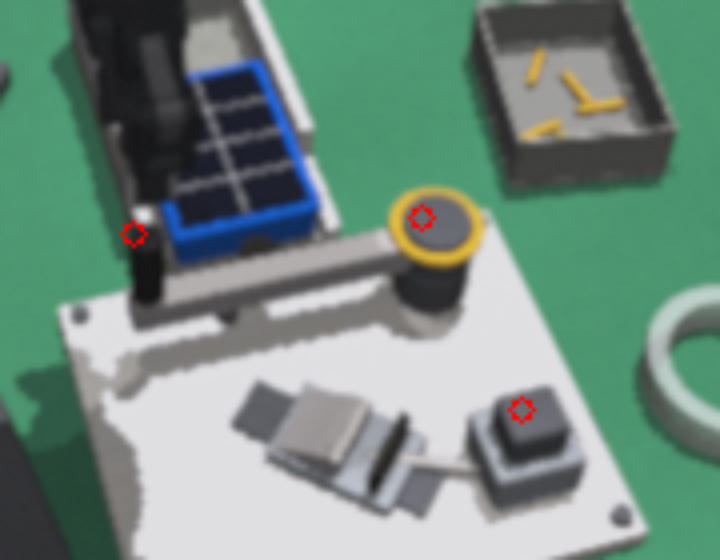

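Wrist view: the post top is near (276,219), slightly ahead of the prediction. In the side crop, the hinge (437,222) and key (533,415) are each a few mm to the right of the prediction. I'll refit the jig pose from all views.

```bash
cat > fit.py <<'E'
from h import *
from scipy.optimize import least_squares
C={n:optics.grab_frame(n) for n in ["top","side","wrist"]}
H,P,Kk=(80,0,68),(-70,0,106),(85,-112,60)
obs=[("top",H,347.1,185.3),("top",P,337.9,257.1),("top",Kk,398.9,191.2),
("side",H,220+437/4,220+222/4),("side",P,220+148/4,220+226/4),("side",Kk,220+533/4,220+415/4),("wrist",P,276.5,219)]
def X(p,b): c,s=np.cos(p[2]),np.sin(p[2]); x,y,z=np.array(b)/1e3; return [p[0]+c*x-s*y,p[1]+s*x+c*y,z]
def f(p): return np.concatenate([proj(C[n],X(p,b))-[u,v] for n,b,u,v in obs])*1.0
r=least_squares(f,[.5225,-.0293,-.147],loss="soft_l1")
print(r.x,f(r.x).reshape(-1,2).round(1).tolist())
for b in (H,P,Kk): print(np.round(X(r.x,b),4))
E
python3 fit.py
```

```text
[ 0.52625289 -0.03265012 -0.15847852] [[0.6, -1.8], [1.3, -1.4], [0.9, -1.2], [-0.0, -0.3], [-1.0, 2.6], [-0.4, -0.1], [-0.6, 0.5]]
[ 0.6053 -0.0453  0.068 ]
[ 0.4571 -0.0216  0.106 ]
[ 0.5925 -0.1567  0.06  ]
```

```bash
python3 -m handwheel '[{"dx":0.3,"dy":-0.4,"dz":2.5,"wx":0,"wy":0,"wz":0.012,"claw":50},{"dx":0,"dy":0,"dz":2.5,"wx":0,"wy":0,"wz":0,"claw":50},{"dx":0,"dy":0,"dz":2.5,"wx":0,"wy":0,"wz":0,"claw":50},{"dx":0,"dy":0,"dz":2.5,"wx":0,"wy":0,"wz":0,"claw":50},{"dx":0,"dy":0,"dz":0,"wx":0,"wy":0,"wz":0,"claw":50},{"dx":0,"dy":0,"dz":0,"wx":0,"wy":0,"wz":0,"claw":25}]' 40
python3 -m handwheel '[{"dx":0,"dy":0,"dz":0,"wx":0,"wy":0,"wz":0,"claw":0},{"dx":0,"dy":0,"dz":0,"wx":0,"wy":0,"wz":0,"claw":0},{"dx":0,"dy":0,"dz":0,"wx":0,"wy":0,"wz":0,"claw":0},{"dx":0,"dy":0,"dz":0,"wx":0,"wy":0,"wz":0,"claw":0}]' 40
```

```text
clock: 3.75
position: [0.4573, -0.0223, 0.0726]
tool_rot: [-3.141, -0.002, -0.161]
force: [0.2, -1.5, -0.3]
grip_width: 0.0256
finger_force: 0.0
clock: 4.25
position: [0.4574, -0.0222, 0.0725]
tool_rot: [-3.141, -0.002, -0.16]
force: [-0.5, 0.2, 8.7]
grip_width: 0.0167
finger_force: 39.1
```

Gripped. I'll swing along the arc to about 0.6 rad and check the pull.

```bash
cat > chk.py <<'E'
import sys; from h import *
s=monitor.observe(); h=np.array([.6053,-.0453]); r=np.array(s["position"])[:2]-h
th=-.1585; q=np.arctan2(r[1],r[0])-th; q=(q-np.pi+np.pi)%(2*np.pi)-np.pi
t=np.array([-r[1],r[0]])/np.linalg.norm(r); F=np.array(s["force"])
ft=-F[:2]@t; fr=F[:2]@r/np.linalg.norm(r)
print(f"t={s['clock']:.2f} q={q:.3f} rad={np.linalg.norm(r)*1e3:.1f} pull={ft:.1f} excess={ft-14*q:.1f} radial={fr:.1f} fz={F[2]:.1f} w={s['grip_width']:.4f} z={s['position'][2]:.4f} yaw={s['tool_rot'][2]:.3f}")
sys.exit(0 if ft-14*q<float(sys.argv[1]) else 1)
E
sed -i 's/-th; q=(q-np.pi+np.pi)%(2\*np.pi)-np.pi/-th-np.pi; q=(q+np.pi)%(2*np.pi)-np.pi/' chk.py
python3 chk.py 9; python3 -m handwheel '[{"dx":0.019,"dy":0.75,"dz":0,"wx":0,"wy":0,"wz":-0.05,"claw":0},{"dx":0.075,"dy":1.5,"dz":0,"wx":0,"wy":0,"wz":-0.1,"claw":0},{"dx":0.075,"dy":1.5,"dz":0,"wx":0,"wy":0,"wz":-0.1,"claw":0},{"dx":0,"dy":0,"dz":0,"wx":0,"wy":0,"wz":0,"claw":0}]' 40 >/dev/null; python3 chk.py 3 && python3 -m handwheel '[{"dx":0.075,"dy":1.5,"dz":0,"wx":0,"wy":0,"wz":-0.1,"claw":0},{"dx":0.075,"dy":1.5,"dz":0,"wx":0,"wy":0,"wz":-0.1,"claw":0},{"dx":0.075,"dy":1.5,"dz":0,"wx":0,"wy":0,"wz":-0.1,"claw":0},{"dx":0.012,"dy":0.6,"dz":0,"wx":0,"wy":0,"wz":-0.04,"claw":0},{"dx":0,"dy":0,"dz":0,"wx":0,"wy":0,"wz":0,"claw":0}]' 40 && python3 chk.py 3
```

```text
t=4.25 q=0.004 rad=149.7 pull=0.1 excess=0.1 radial=0.6 fz=8.7 w=0.0167 z=0.0725 yaw=-0.160
t=4.75 q=0.258 rad=149.2 pull=4.6 excess=1.0 radial=-3.5 fz=7.9 w=0.0169 z=0.0725 yaw=0.089
clock: 5.38
position: [0.4704, -0.1076, 0.0726]
tool_rot: [3.141, -0.004, 0.43]
force: [3.7, 9.7, 7.8]
grip_width: 0.0171
finger_force: 39.6
t=5.38 q=0.591 rad=148.6 pull=7.3 excess=-1.0 radial=-7.5 fz=7.8 w=0.0171 z=0.0726 yaw=0.430
```

```bash
python3 -m handwheel '[{"dx":0.15,"dy":0.5,"dz":0,"wx":0,"wy":0,"wz":-0.033,"claw":0},{"dx":0.01,"dy":0.4,"dz":0,"wx":0,"wy":0,"wz":-0.027,"claw":0},{"dx":0,"dy":0,"dz":0,"wx":0,"wy":0,"wz":0,"claw":0}]' 40 >/dev/null; python3 chk.py 2 && 
python3 -m handwheel '[{"dx":0.02,"dy":0.2,"dz":0,"wx":0,"wy":0,"wz":-0.0133,"claw":0},{"dx":0,"dy":0,"dz":0,"wx":0,"wy":0,"wz":0,"claw":0}]' 40 >/dev/null; python3 chk.py 2 && 
python3 -m handwheel '[{"dx":0.01,"dy":0.2,"dz":0,"wx":0,"wy":0,"wz":-0.0133,"claw":0},{"dx":0,"dy":0,"dz":0,"wx":0,"wy":0,"wz":0,"claw":0}]' 40 >/dev/null; python3 chk.py 2 && 
python3 -m handwheel '[{"dx":0.01,"dy":0.2,"dz":0,"wx":0,"wy":0,"wz":-0.0133,"claw":0},{"dx":0,"dy":0,"dz":0,"wx":0,"wy":0,"wz":0,"claw":0}]' 40 >/dev/null; python3 chk.py 2
```

```text
t=5.75 q=0.649 rad=148.5 pull=9.2 excess=0.1 radial=-1.0 fz=13.6 w=0.0172 z=0.0724 yaw=0.489
t=6.00 q=0.661 rad=148.5 pull=8.9 excess=-0.4 radial=0.1 fz=13.3 w=0.0168 z=0.0724 yaw=0.503
t=6.25 q=0.674 rad=148.5 pull=8.4 excess=-1.1 radial=0.4 fz=14.8 w=0.0172 z=0.0724 yaw=0.516
t=6.50 q=0.688 rad=148.5 pull=9.7 excess=0.1 radial=-0.5 fz=16.1 w=0.0169 z=0.0724 yaw=0.529
```

```bash
python3 -m handwheel '[{"dx":0.001,"dy":0.2,"dz":-0.05,"wx":0,"wy":0,"wz":-0.0133,"claw":0},{"dx":0,"dy":0,"dz":0,"wx":0,"wy":0,"wz":0,"claw":0}]' 40 >/dev/null; python3 chk.py 2.5 && 
python3 -m handwheel '[{"dx":0.001,"dy":0.2,"dz":0,"wx":0,"wy":0,"wz":-0.0133,"claw":0},{"dx":0,"dy":0,"dz":0,"wx":0,"wy":0,"wz":0,"claw":0}]' 40 >/dev/null; python3 chk.py 2.5 && 
python3 -m handwheel '[{"dx":0.001,"dy":0.2,"dz":0,"wx":0,"wy":0,"wz":-0.0133,"claw":0},{"dx":0,"dy":0,"dz":0,"wx":0,"wy":0,"wz":0,"claw":0}]' 40 >/dev/null; python3 chk.py 2.5 && 
python3 -m handwheel '[{"dx":0.001,"dy":0.2,"dz":0,"wx":0,"wy":0,"wz":-0.0133,"claw":0},{"dx":0,"dy":0,"dz":0,"wx":0,"wy":0,"wz":0,"claw":0}]' 40 >/dev/null; python3 chk.py 2.5 && python3 -m handwheel '[{"dx":0.001,"dy":0.2,"dz":0,"wx":0,"wy":0,"wz":-0.0133,"claw":0},{"dx":0,"dy":0,"dz":0,"wx":0,"wy":0,"wz":0,"claw":0}]' 40 >/dev/null; python3 chk.py 2.5
```

```text
t=6.75 q=0.699 rad=148.4 pull=8.1 excess=-1.7 radial=-1.9 fz=7.9 w=0.0167 z=0.0726 yaw=0.543
t=7.00 q=0.713 rad=148.4 pull=9.4 excess=-0.6 radial=-2.9 fz=7.7 w=0.0168 z=0.0726 yaw=0.556
t=7.25 q=0.726 rad=148.4 pull=9.6 excess=-0.6 radial=-2.4 fz=7.4 w=0.0168 z=0.0727 yaw=0.569
t=7.50 q=0.739 rad=148.4 pull=9.2 excess=-1.2 radial=-3.2 fz=6.9 w=0.0172 z=0.0726 yaw=0.583
t=7.75 q=0.752 rad=148.4 pull=9.6 excess=-0.9 radial=-3.4 fz=8.3 w=0.0172 z=0.0726 yaw=0.596
```

```bash
python3 -m handwheel '[{"dx":0.03,"dy":0.2,"dz":0,"wx":0,"wy":0,"wz":-0.0133,"claw":0},{"dx":0,"dy":0,"dz":0,"wx":0,"wy":0,"wz":0,"claw":0}]' 40 >/dev/null; python3 chk.py 2.5 && 
python3 -m handwheel '[{"dx":0.01,"dy":0.2,"dz":0,"wx":0,"wy":0,"wz":-0.0133,"claw":0},{"dx":0,"dy":0,"dz":0,"wx":0,"wy":0,"wz":0,"claw":0}]' 40 >/dev/null; python3 chk.py 2.5 && 
python3 -m handwheel '[{"dx":0.01,"dy":0.2,"dz":0,"wx":0,"wy":0,"wz":-0.0133,"claw":0},{"dx":0,"dy":0,"dz":0,"wx":0,"wy":0,"wz":0,"claw":0}]' 40 >/dev/null; python3 chk.py 2.5 && 
python3 -m handwheel '[{"dx":0.01,"dy":0.2,"dz":0,"wx":0,"wy":0,"wz":-0.0133,"claw":0},{"dx":0,"dy":0,"dz":0,"wx":0,"wy":0,"wz":0,"claw":0}]' 40 >/dev/null; python3 chk.py 2.5 && python3 -m handwheel '[{"dx":0.01,"dy":0.2,"dz":0,"wx":0,"wy":0,"wz":-0.0133,"claw":0},{"dx":0,"dy":0,"dz":0,"wx":0,"wy":0,"wz":0,"claw":0}]' 40 >/dev/null; python3 chk.py 2.5 && python3 -m handwheel '[{"dx":0.01,"dy":0.2,"dz":0,"wx":0,"wy":0,"wz":-0.0133,"claw":0},{"dx":0,"dy":0,"dz":0,"wx":0,"wy":0,"wz":0,"claw":0}]' 40 >/dev/null; python3 chk.py 2.5
```

```text
t=8.00 q=0.765 rad=148.4 pull=10.8 excess=0.1 radial=-0.9 fz=8.6 w=0.0168 z=0.0726 yaw=0.609
t=8.25 q=0.779 rad=148.3 pull=10.5 excess=-0.4 radial=-1.1 fz=9.7 w=0.0171 z=0.0726 yaw=0.622
t=8.50 q=0.792 rad=148.3 pull=10.2 excess=-0.9 radial=-0.2 fz=9.7 w=0.0171 z=0.0726 yaw=0.636
t=8.75 q=0.806 rad=148.3 pull=8.9 excess=-2.3 radial=-0.4 fz=10.0 w=0.0169 z=0.0726 yaw=0.649
t=9.00 q=0.820 rad=148.3 pull=9.6 excess=-1.9 radial=-0.5 fz=9.7 w=0.0171 z=0.0726 yaw=0.662
t=9.25 q=0.833 rad=148.3 pull=9.7 excess=-1.9 radial=-0.3 fz=9.4 w=0.0170 z=0.0726 yaw=0.675
```

```bash
python3 -m handwheel '[{"dx":0.01,"dy":0.2,"dz":0,"wx":0,"wy":0,"wz":-0.0133,"claw":0},{"dx":0,"dy":0,"dz":0,"wx":0,"wy":0,"wz":0,"claw":0}]' 40 >/dev/null; python3 chk.py 2.5 && 
python3 -m handwheel '[{"dx":0.01,"dy":0.2,"dz":0,"wx":0,"wy":0,"wz":-0.0133,"claw":0},{"dx":0,"dy":0,"dz":0,"wx":0,"wy":0,"wz":0,"claw":0}]' 40 >/dev/null; python3 chk.py 2.5 && 
python3 -m handwheel '[{"dx":0.01,"dy":0.2,"dz":0,"wx":0,"wy":0,"wz":-0.0133,"claw":0},{"dx":0,"dy":0,"dz":0,"wx":0,"wy":0,"wz":0,"claw":0}]' 40 >/dev/null; python3 chk.py 2.5 && 
python3 -m handwheel '[{"dx":0.01,"dy":0.2,"dz":0,"wx":0,"wy":0,"wz":-0.0133,"claw":0},{"dx":0,"dy":0,"dz":0,"wx":0,"wy":0,"wz":0,"claw":0}]' 40 >/dev/null; python3 chk.py 2.5 && python3 -m handwheel '[{"dx":0.01,"dy":0.2,"dz":0,"wx":0,"wy":0,"wz":-0.0133,"claw":0},{"dx":0,"dy":0,"dz":0,"wx":0,"wy":0,"wz":0,"claw":0}]' 40 >/dev/null; python3 chk.py 2.5 && python3 -m handwheel '[{"dx":0.01,"dy":0.2,"dz":0,"wx":0,"wy":0,"wz":-0.0133,"claw":0},{"dx":0,"dy":0,"dz":0,"wx":0,"wy":0,"wz":0,"claw":0}]' 40 >/dev/null; python3 chk.py 2.5
```

```text
t=9.50 q=0.847 rad=148.2 pull=9.2 excess=-2.6 radial=0.3 fz=10.9 w=0.0171 z=0.0726 yaw=0.689
t=9.75 q=0.860 rad=148.2 pull=9.2 excess=-2.8 radial=0.6 fz=11.1 w=0.0171 z=0.0726 yaw=0.702
t=10.00 q=0.874 rad=148.2 pull=9.8 excess=-2.4 radial=0.1 fz=10.2 w=0.0171 z=0.0726 yaw=0.715
t=10.25 q=0.887 rad=148.2 pull=9.6 excess=-2.8 radial=1.6 fz=11.7 w=0.0169 z=0.0726 yaw=0.728
t=10.50 q=0.901 rad=148.1 pull=9.5 excess=-3.1 radial=1.6 fz=10.6 w=0.0172 z=0.0726 yaw=0.742
t=10.75 q=0.915 rad=148.1 pull=8.5 excess=-4.3 radial=1.1 fz=10.5 w=0.0166 z=0.0726 yaw=0.755
```

```bash
python3 -m handwheel '[{"dx":0.001,"dy":0.2,"dz":0,"wx":0,"wy":0,"wz":-0.0133,"claw":0},{"dx":0,"dy":0,"dz":0,"wx":0,"wy":0,"wz":0,"claw":0}]' 40 >/dev/null; python3 chk.py -0.5 && 
python3 -m handwheel '[{"dx":0.001,"dy":0.2,"dz":0,"wx":0,"wy":0,"wz":-0.0133,"claw":0},{"dx":0,"dy":0,"dz":0,"wx":0,"wy":0,"wz":0,"claw":0}]' 40 >/dev/null; python3 chk.py -0.5 && 
python3 -m handwheel '[{"dx":0.001,"dy":0.2,"dz":0,"wx":0,"wy":0,"wz":-0.0133,"claw":0},{"dx":0,"dy":0,"dz":0,"wx":0,"wy":0,"wz":0,"claw":0}]' 40 >/dev/null; python3 chk.py -0.5 && 
python3 -m handwheel '[{"dx":0.001,"dy":0.2,"dz":0,"wx":0,"wy":0,"wz":-0.0133,"claw":0},{"dx":0,"dy":0,"dz":0,"wx":0,"wy":0,"wz":0,"claw":0}]' 40 >/dev/null; python3 chk.py -0.5
```

```text
t=11.00 q=0.926 rad=148.1 pull=10.7 excess=-2.3 radial=1.9 fz=11.6 w=0.0168 z=0.0725 yaw=0.768
t=11.25 q=0.939 rad=148.1 pull=11.4 excess=-1.8 radial=1.1 fz=11.1 w=0.0168 z=0.0725 yaw=0.782
t=11.50 q=0.952 rad=148.1 pull=12.3 excess=-1.0 radial=0.8 fz=10.1 w=0.0167 z=0.0725 yaw=0.795
t=11.75 q=0.964 rad=148.1 pull=15.4 excess=1.9 radial=0.3 fz=13.7 w=0.0167 z=0.0725 yaw=0.808
```

Run:
```python
from h import *
c=optics.grab_frame("side");cv2.imwrite("pics/s2.png",cv2.resize(c["frame"][240:360,240:400],None,fx=5,fy=5,interpolation=cv2.INTER_CUBIC))
```

```text
(no output)
```

View pics/s2.png

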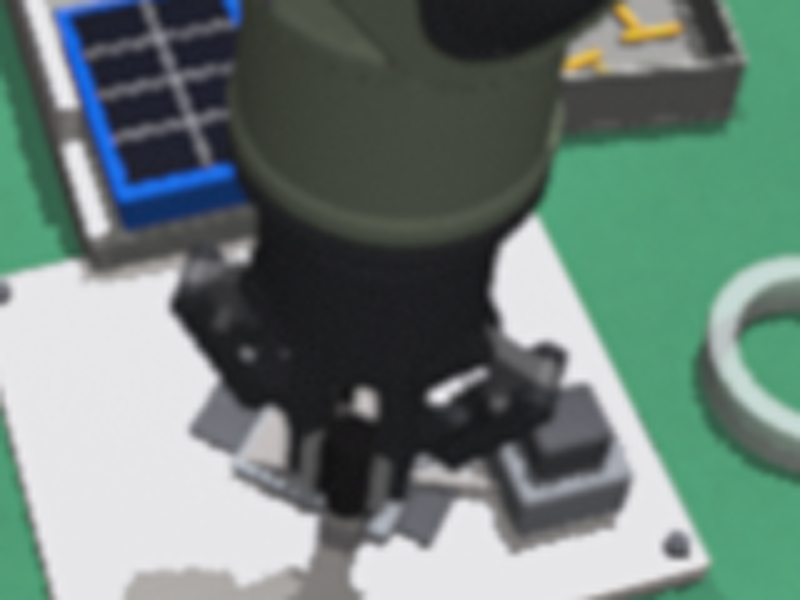

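The side crop shows the post held between the pads over the sear block, and the key still standing up. The pull is starting to rise, so I'll go on in 1 mm steps.

```bash
python3 -m handwheel '[{"dx":0,"dy":0.1,"dz":0,"wx":0,"wy":0,"wz":-0.0067,"claw":0},{"dx":0,"dy":0,"dz":0,"wx":0,"wy":0,"wz":0,"claw":0}]' 40 >/dev/null; python3 chk.py 3.5 && python3 -m handwheel '[{"dx":0,"dy":0.1,"dz":0,"wx":0,"wy":0,"wz":-0.0067,"claw":0},{"dx":0,"dy":0,"dz":0,"wx":0,"wy":0,"wz":0,"claw":0}]' 40 >/dev/null; python3 chk.py 3.5
```

```text
t=12.05 q=0.968 rad=148.1 pull=16.3 excess=2.7 radial=0.4 fz=14.6 w=0.0173 z=0.0725 yaw=0.815
t=12.30 q=0.973 rad=148.1 pull=18.1 excess=4.4 radial=-1.0 fz=15.6 w=0.0170 z=0.0724 yaw=0.822
```

The slope is now about 2.4 N/mm, so the peg is on the buffer and caught. I'll ease back a few mm; if the sear holds, the pull should vanish.

```bash
python3 -m handwheel '[{"dx":0,"dy":-0.3,"dz":0,"wx":0,"wy":0,"wz":0.02,"claw":0},{"dx":0,"dy":0,"dz":0,"wx":0,"wy":0,"wz":0,"claw":0}]' 40 >/dev/null; python3 chk.py 3.5; python3 -m handwheel '[{"dx":0,"dy":-0.2,"dz":0,"wx":0,"wy":0,"wz":0.0133,"claw":0},{"dx":0,"dy":0,"dz":0,"wx":0,"wy":0,"wz":0,"claw":0}]' 40 >/dev/null; python3 chk.py 3.5;python3 -m handwheel '[{"dx":0,"dy":-0.2,"dz":0,"wx":0,"wy":0,"wz":0.0133,"claw":0},{"dx":0,"dy":0,"dz":0,"wx":0,"wy":0,"wz":0,"claw":0}]' 40 >/dev/null; python3 chk.py 3.5
```

```text
t=12.55 q=0.957 rad=148.1 pull=13.3 excess=-0.1 radial=0.3 fz=11.5 w=0.0169 z=0.0725 yaw=0.801
t=12.80 q=0.945 rad=148.1 pull=11.2 excess=-2.1 radial=0.5 fz=10.4 w=0.0169 z=0.0725 yaw=0.788
t=13.05 q=0.931 rad=148.1 pull=11.4 excess=-1.6 radial=1.2 fz=10.5 w=0.0169 z=0.0725 yaw=0.775
```

```bash
python3 -m handwheel '[{"dx":0,"dy":-0.2,"dz":0,"wx":0,"wy":0,"wz":0.0133,"claw":0},{"dx":0,"dy":0,"dz":0,"wx":0,"wy":0,"wz":0,"claw":0}]' 40 >/dev/null; python3 chk.py 3.5; python3 -m handwheel '[{"dx":0,"dy":-0.1,"dz":0,"wx":0,"wy":0,"wz":0.0067,"claw":0},{"dx":0,"dy":0,"dz":0,"wx":0,"wy":0,"wz":0,"claw":0}]' 40 >/dev/null; python3 chk.py 3.5;python3 -m handwheel '[{"dx":0,"dy":-0.1,"dz":0,"wx":0,"wy":0,"wz":0.0067,"claw":0},{"dx":0,"dy":0,"dz":0,"wx":0,"wy":0,"wz":0,"claw":0}]' 40 >/dev/null; python3 chk.py 3.5
```

```text
t=13.30 q=0.922 rad=148.1 pull=7.6 excess=-5.3 radial=0.6 fz=7.2 w=0.0169 z=0.0726 yaw=0.761
t=13.55 q=0.919 rad=148.1 pull=3.3 excess=-9.6 radial=0.8 fz=6.3 w=0.0168 z=0.0727 yaw=0.754
t=13.80 q=0.917 rad=148.1 pull=0.1 excess=-12.7 radial=1.7 fz=8.2 w=0.0167 z=0.0726 yaw=0.748
```

The pull fell to zero with the arm holding at 0.917, so the sear has it. I'll open and lift.

```bash
python3 -m handwheel '[{"dx":0,"dy":0,"dz":0,"wx":0,"wy":0,"wz":0,"claw":45},{"dx":0,"dy":0,"dz":0,"wx":0,"wy":0,"wz":0,"claw":45},{"dx":0,"dy":0,"dz":0,"wx":0,"wy":0,"wz":0,"claw":45},{"dx":0,"dy":0,"dz":-2.5,"wx":0,"wy":0,"wz":0,"claw":45},{"dx":0,"dy":0,"dz":-2.5,"wx":0,"wy":0,"wz":0,"claw":45},{"dx":0,"dy":0,"dz":-3,"wx":0,"wy":0,"wz":0,"claw":45},{"dx":0,"dy":0,"dz":0,"wx":0,"wy":0,"wz":0,"claw":45},{"dx":0,"dy":0,"dz":0,"wx":0,"wy":0,"wz":0,"claw":45}]' 40
python3 - <<'E'
from h import *
c=optics.grab_frame("wrist");cv2.imwrite("pics/w3.png",c["frame"]); print(proj(c,(.5925,-.1567,.06)))
for m in optics.masks_of("key_top","wrist")[:2]: print(m["p"],m["rect"],[a.mean() for a in np.nonzero(m["region"])])
E
```

```text
clock: 14.8
position: [0.4972, -0.1471, 0.1514]
tool_rot: [-3.141, 0.0, 0.749]
force: [-0.1, 0.1, -0.6]
grip_width: 0.0386
finger_force: 0.0
[386.97745318 123.17512718]
0.75 [356.8, 88.4, 58.0, 57.3] [np.float64(117.63485685585133), np.float64(384.5956805625314)]
```

View pics/w3.png

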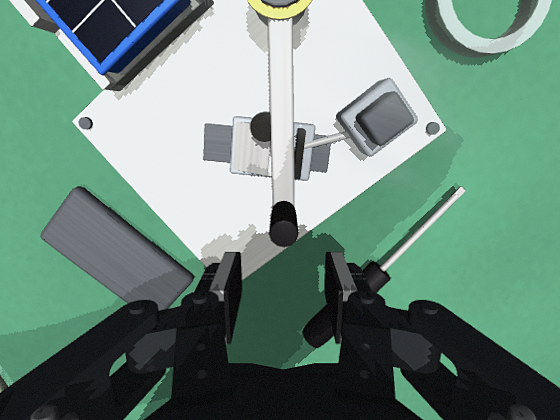

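Wrist view: the arm stays cocked by itself (post at (284,232), nothing touching it), and the key's top face is centred near (386,114). Next I'll work out the move to the key.

Run:
```python
from h import *
c=optics.grab_frame("wrist");k=onplane(c,387,114.5,.06);k=(k[:2]+[.5925,-.1567])/2;print(onplane(c,387,114.5,.06),k)
p=np.array(monitor.observe()["position"]);d=k-p[:2];y=.749
print("dx",d@[np.cos(y),np.sin(y)]*100,"dy",d@[np.sin(y),-np.cos(y)]*100)
```

```text
[ 0.59609321 -0.15217751  0.06      ] [ 0.5942966  -0.15443876]
dx 6.6098327953925855 dy 7.170162912791252
```

```bash
python3 -m handwheel '[{"dx":2.2,"dy":2.4,"dz":0,"wx":0,"wy":0,"wz":0,"claw":0},{"dx":2.2,"dy":2.4,"dz":0,"wx":0,"wy":0,"wz":0,"claw":0},{"dx":2.3,"dy":2.4,"dz":0,"wx":0,"wy":0,"wz":0,"claw":0},{"dx":0,"dy":0,"dz":0,"wx":0,"wy":0,"wz":0,"claw":0},{"dx":0,"dy":0,"dz":3,"wx":0,"wy":0,"wz":0,"claw":0},{"dx":0,"dy":0,"dz":3,"wx":0,"wy":0,"wz":0,"claw":0},{"dx":0,"dy":0,"dz":2,"wx":0,"wy":0,"wz":0,"claw":0},{"dx":0,"dy":0,"dz":0,"wx":0,"wy":0,"wz":0,"claw":0}]' 40
python3 - <<'E'
from h import *
c=optics.grab_frame("side");cv2.imwrite("pics/s4.png",cv2.resize(c["frame"][240:360,240:400],None,fx=5,fy=5,interpolation=cv2.INTER_CUBIC))
E
```

```text
clock: 15.95
position: [0.5946, -0.1539, 0.0705]
tool_rot: [-3.139, 0.001, 0.749]
force: [-0.6, -0.0, 0.9]
grip_width: 0.0001
finger_force: 0.0
```

View pics/s4.png

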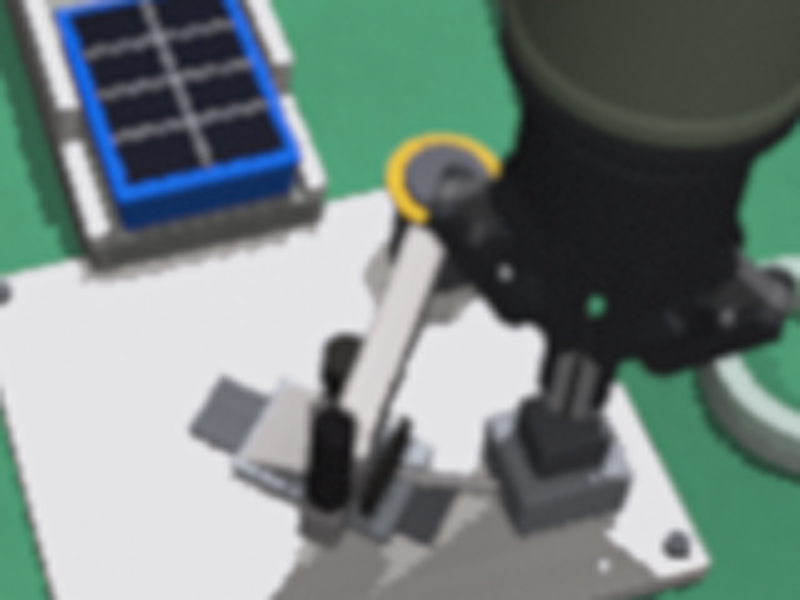

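The side crop shows the shut fingertips right over the key's top (570,410), with the kicker cocked. Now I'll press gently.

```bash
cat > f.py <<'E'
import sys; from h import *
s=monitor.observe();print(round(s["clock"],2),np.round(s["force"],1),round(s["position"][2],4)); sys.exit(s["force"][2]>11)
E
python3 -m handwheel '[{"dx":0,"dy":0,"dz":0.8,"wx":0,"wy":0,"wz":0,"claw":0},{"dx":0,"dy":0,"dz":0,"wx":0,"wy":0,"wz":0,"claw":0}]' >/dev/null; python3 f.py && python3 -m handwheel '[{"dx":0,"dy":0,"dz":0.3,"wx":0,"wy":0,"wz":0,"claw":0},{"dx":0,"dy":0,"dz":0,"wx":0,"wy":0,"wz":0,"claw":0}]' >/dev/null; python3 f.py && python3 -m handwheel '[{"dx":0,"dy":0,"dz":0.2,"wx":0,"wy":0,"wz":0,"claw":0},{"dx":0,"dy":0,"dz":0,"wx":0,"wy":0,"wz":0,"claw":0}]' >/dev/null; python3 f.py && python3 -m handwheel '[{"dx":0,"dy":0,"dz":0.2,"wx":0,"wy":0,"wz":0,"claw":0},{"dx":0,"dy":0,"dz":0,"wx":0,"wy":0,"wz":0,"claw":0}]' >/dev/null; python3 f.py && python3 -m handwheel '[{"dx":0,"dy":0,"dz":0.2,"wx":0,"wy":0,"wz":0,"claw":0},{"dx":0,"dy":0,"dz":0,"wx":0,"wy":0,"wz":0,"claw":0}]' >/dev/null; python3 f.py && python3 -m handwheel '[{"dx":0,"dy":0,"dz":0.2,"wx":0,"wy":0,"wz":0,"claw":0},{"dx":0,"dy":0,"dz":0,"wx":0,"wy":0,"wz":0,"claw":0}]' >/dev/null; python3 f.py
python3 - <<'E'
from h import *
c=optics.grab_frame("top");cv2.imwrite("pics/t5.png",cv2.resize(c["frame"][150:295,215:425],None,fx=3.8,fy=3.8))
E
```

```text
16.25 [0.3 0.  0.2] 0.0639
16.25 [0.3 0.  0.2] 0.0639
16.25 [0.3 0.  0.2] 0.0639
16.25 [0.3 0.  0.2] 0.0639
16.25 [0.3 0.  0.2] 0.0639
16.25 [0.3 0.  0.2] 0.0639False
False
False
False
False
False
```

View pics/t5.png

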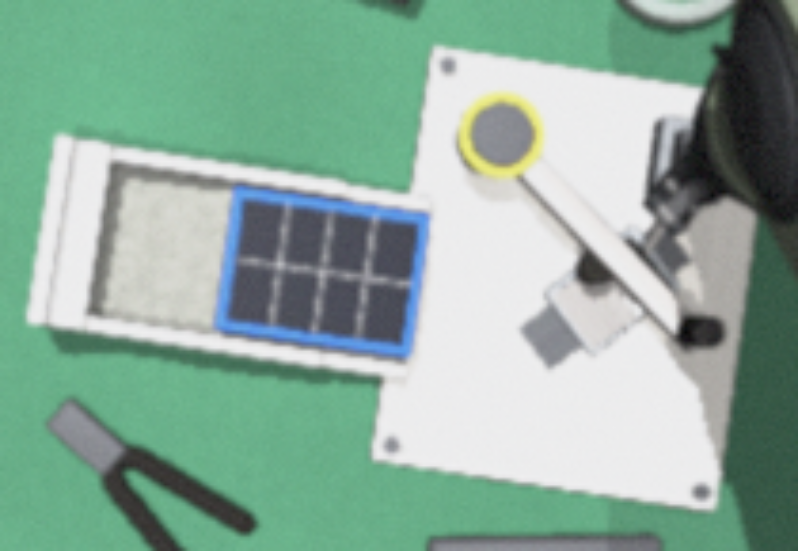

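The top crop shows the kicker still cocked (post at (700,330)) and the housing unmoved. My check's exit code was wrong, so the later presses didn't run. I'll fix it and continue.

```bash
sed -i 's/sys.exit(\(.*\))$/sys.exit(int(\1))/' f.py
python3 -m handwheel '[{"dx":0,"dy":0,"dz":0.3,"wx":0,"wy":0,"wz":0,"claw":0},{"dx":0,"dy":0,"dz":0,"wx":0,"wy":0,"wz":0,"claw":0}]' >/dev/null; python3 f.py && python3 -m handwheel '[{"dx":0,"dy":0,"dz":0.2,"wx":0,"wy":0,"wz":0,"claw":0},{"dx":0,"dy":0,"dz":0,"wx":0,"wy":0,"wz":0,"claw":0}]' >/dev/null; python3 f.py && python3 -m handwheel '[{"dx":0,"dy":0,"dz":0.2,"wx":0,"wy":0,"wz":0,"claw":0},{"dx":0,"dy":0,"dz":0,"wx":0,"wy":0,"wz":0,"claw":0}]' >/dev/null; python3 f.py && python3 -m handwheel '[{"dx":0,"dy":0,"dz":0.2,"wx":0,"wy":0,"wz":0,"claw":0},{"dx":0,"dy":0,"dz":0,"wx":0,"wy":0,"wz":0,"claw":0}]' >/dev/null; python3 f.py && python3 -m handwheel '[{"dx":0,"dy":0,"dz":0.2,"wx":0,"wy":0,"wz":0,"claw":0},{"dx":0,"dy":0,"dz":0,"wx":0,"wy":0,"wz":0,"claw":0}]' >/dev/null; python3 f.py
python3 - <<'E'
from h import *
c=optics.grab_frame("top")
for m in optics.masks_of("kicker","top")[:2]: print(m["p"],m["rect"])
E
```

```text
16.55 [-0.   0.6 -0.5] 0.0607
16.8 [-1.  -0.   2.4] 0.0591
17.05 [-0.7  0.8  3.6] 0.057
17.3 [-0.9 -1.   1.9] 0.0546
17.55 [-0.2 -0.6  2.9] 0.0526
0.97 [332.4, 175.3, 24.8, 89.1]
0.37 [370.5, 114.4, 46.4, 41.3]
```

The kicker mask is back at its home rectangle, so it fired. I'll lift off and check.

```bash
python3 -m handwheel '[{"dx":0,"dy":0,"dz":-2,"wx":0,"wy":0,"wz":0,"claw":0},{"dx":0,"dy":0,"dz":-4,"wx":0,"wy":0,"wz":0,"claw":0},{"dx":0,"dy":0,"dz":-4,"wx":0,"wy":0,"wz":0,"claw":0},{"dx":0,"dy":0,"dz":0,"wx":0,"wy":0,"wz":0,"claw":0},{"dx":0,"dy":0,"dz":0,"wx":0,"wy":0,"wz":0,"claw":0},{"dx":0,"dy":0,"dz":0,"wx":0,"wy":0,"wz":0,"claw":0}]'
python3 - <<'E'
from h import *
c=optics.grab_frame("top");cv2.imwrite("pics/t6.png",cv2.resize(c["frame"][110:300,140:460],None,fx=2.5,fy=2.5))
E
```

```text
clock: 18.4
position: [0.5951, -0.1541, 0.1522]
tool_rot: [-3.141, 0.001, 0.749]
force: [0.2, 0.6, -0.5]
grip_width: -0.0002
finger_force: 0.0
```

View pics/t6.png

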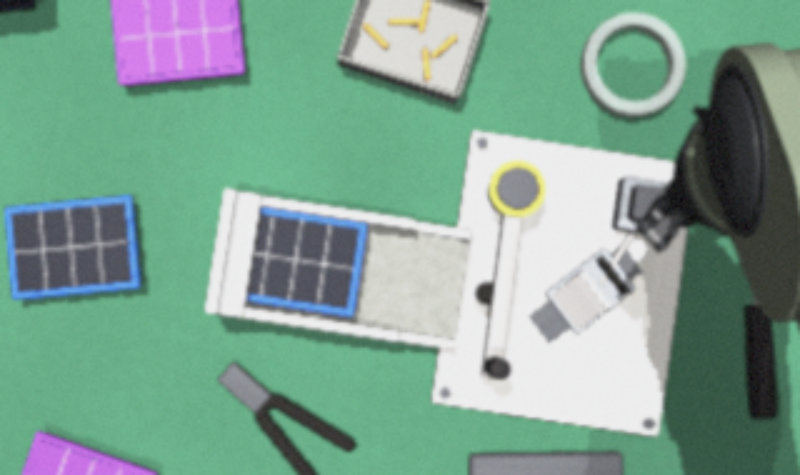

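The top crop shows the housing at the lane's far end (307,262), the kicker home (post at (497,368)) and the key released. The bystanders in the picture have not moved.

```bash
python3 -c "
from h import *
print(job_done())"
```

```text
the job is handed in; nothing more can be done
None
```

The kicker was cocked on its sear, released, and fired by the key; the housing now lies at the far end of its lane, the kicker is home, and the job is handed in (no verdict was returned).

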